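# Shift the roller mixer into third

## Task

The sample roller mixer's gear lever has been left somewhere on the left-hand side of its H-shaped gate (slots one and two). With the fingertips, push the orange knob until the lever is in line with the cross lane, push it across to the right, then push it forward (away from the robot) until it is fully home in the third slot, the far right one marked with three dots. Only push, gently and without gripping the knob, keep out of the fourth slot, leave the glassware and the box where they stand, and finish with the hand clear.

Things in the scene. Friction and masses are not known exactly. Their poses are not given: they have to be found in the camera images.
- mixer: Bench roller mixer, fixed. Origin on the table directly under the lever's pivot; x points forward (away from the robot at yaw 0), y left, z up. Green gearbox 150 (x) by 170 (y) by 88 mm high, centred on the origin. Joined on its far side is a white deck: x 75 to 270 mm, 270 mm wide, 50 mm high, with rollers to 86 mm and green end cheeks to 92 mm above the table.
- gate_centre (a point): Middle of the bright gate plate (100 x by 104 y mm, top face 99 mm above the table) with its H-shaped opening, axes as the mixer. The cross lane, 20 mm wide, runs along y through here. Four slots lead off it: one far left, two near left, three far right, four near right, with that many black dots beyond their ends. Solid 20 mm wide teeth part left slots from right ones.
- third_slot_end (a point): Far end of the third slot, on the plate's top face, 28 mm ahead of and 18 mm to the right of the gate's middle. The slots are 16 mm wide; all four lie symmetrically about the middle.
- roller_bottle (a point): Centre of the glass bottle that lies across the rollers, blue cap to the left: 68 mm thick, 163 mm long along mixer y, fixed to the mixer; its top is 141 mm above the table.
- shift_lever: Gear lever: orange knob, 36 mm across, 52 mm tall, on a 12 mm steel stick. Origin: the knob's centre; z up along the stick. It leans about a pivot 25 mm above the mixer's origin, 165 mm from the knob's centre (190 mm above the table when upright). About 2.5 N at the knob moves it and it stays where left: friction, no spring, no click. The stick meets the gate 70 mm above the pivot.
- shift_across (a joint): Sideways lean of the lever in rad about the mixer's x axis, positive to the right (mixer y-), 0 in the middle. Stops at -0.278 and +0.278. In a left slot it reads -0.278 to about -0.22, in a right slot about 0.22 to 0.278.
- shift_fore (a joint): Forward lean in rad, 0 in mid lane. Stops: +0.305 home in slot one or three, -0.305 in two or four. Crossing is free from about -0.055 to 0.055; beyond, a tooth blocks it. Knob centre in the mixer frame = (165 sin f, -165 sin a cos f, 25 + 165 cos a cos f) mm with a = shift_across, f = shift_fore.
- media_bottle: Loose glass bottle with a blue cap, 70 mm across, 150 mm tall, origin at the centre of its underside. Leave it alone.
- foil_beaker_a: Loose beaker with a foil cover, 65 mm across, 78 mm tall, origin at the centre of its underside. Leave it alone.
- foil_beaker_b: A second loose foil-covered beaker, same size, origin at the centre of its underside. Leave it alone.
- filter_box: Loose white box 110 by 70 by 45 mm, origin at the centre of its underside. Leave it alone.

How it is judged:
On the way, in this order (a step that is already met when the one before it is completed fails the run):
1. the lever has been brought across to the right-hand side, not yet in the third slot (value of joint shift_across above 0.17 rad and value of joint shift_fore below 0.15 rad), for 0.05 s.
2. the lever is fully forward in the third slot (value of joint shift_fore above 0.255 rad and value of joint shift_across above 0.19 rad), for 0.2 s.
At the end, for the whole second after the job is handed in: The lever rests in the third slot: shift_fore above 0.255 rad (stop at 0.305) and shift_across above 0.19 rad, both joints still (under 0.05 rad/s), every bystander within 20 mm of where it stood (all of step 2 and velocity of joint shift_fore between -0.05 and 0.05 rad/s and velocity of joint shift_across between -0.05 and 0.05 rad/s and distance of each of media_bottle, foil_beaker_a, foil_beaker_b, filter_box from where it was at the start of the episode below 0.02 m); the robot touches nothing.
It fails at once if the lever is pushed into the fourth slot (more than 0.15 rad back on the right-hand side) (value of joint shift_across above 0.15 rad and value of joint shift_fore below -0.15 rad).
It fails at once if the knob is gripped or forced: more than 36 N between the fingers and the lever (contact force between the fingers and shift_lever above 36 N).
It fails at once if a bottle, beaker or box beside the mixer is lifted or moved more than 20 mm (distance of any of media_bottle, foil_beaker_a, foil_beaker_b, filter_box from where it was at the start of the episode above 0.02 m).
It also fails if it takes over 54 s, if anything falls off the work surface, if the arm or the gripper's body presses on something with over 40 N, if the wrist force passes 120 N, or if a joint passes its speed limit or range.

## Robot

A 6-joint arm with a two-finger parallel gripper is mounted at the origin on the work surface. World frame = base frame: x ahead of the robot, y to its left, z up, the work surface at z = 0. Lengths are in m, angles in rad, forces in N, time in s.
With the tool pointing down it reaches from about 0.25 to 0.775 m from the base axis. Payload 8.9 kg.
Tool frame: the origin (TCP) lies where the fingers leave the gripper's body, on its centre line; the fingertips stand 73 mm ahead of it and the grasp point (between the pads) lies 54 mm ahead of it; z points along the fingers, y is the line along which they close (so a half turn about z gives the same grasp; the last joint's range is limited). The gripper opens to 85 mm and grips with 20 to 120 N. Pads are 22 mm wide; open, the fingers measure 114 mm over their backs; the gripper's body (76 mm by 85 mm) begins 54 mm behind the grasp point. The pads swing forward as they close: fully open they stand 13 mm farther back than shut.
Start: joints at [1.13, 0.291, -0.153, 1.127, 0, 1.431], TCP at [0.156, 0.501, 0.304] pointing down, gripper open.
Joint ranges: [-2.52, 2.52], [-0.91, 1.74], [-1.3, 1.37], [-1.96, 2.02], [-1.52, 1.47], [-3.14, 3.14]. Speed limits (rad/s): [2.22, 2.22, 2.79, 3.14, 3.14, 3.14].

## Interface

Orientations are given as a unit quaternion [x, y, z, w].
In Python, from bench import bot gives the robot as it stands. The module is installed in compiled form; this text tells all that it offers.
- The arm moves only by the shell command python3 -m pendant 'ROWS' [OPENING] [FORCE]. ROWS is JSON, a list of rows, each an object with "xyz": the shift along the world's x, y, z in units of 25 mm (1.0 is 25 mm), a list of three; "turn": the turn about the world's z in units of 5 degrees (1.0 is 5 degrees). In form: [{"xyz": [x, y, z], "turn": turn}, ...]. A call has 1 to 8 rows; each row is the pose to reach, as a shift and turn from the pose commanded when the call began; what a row does not reach only later rows make up. A row lasts 1/12 s, in which the tool goes at most 41.7 mm and 7.16 degrees, less where a joint would pass 70% of its speed; a pose out of reach is approached as far as the arm can. A call with a gripper value outside its range is refused whole. OPENING is the opening, from 0 (shut) to 1 (fully open), set as the call begins (- or left out, the last holds). The fingers move at their own pace and stop on an object; FORCE is the grip in N (left out, the last holds). Time passes only in rows, so rows that repeat a pose let the fingers close. It gives the time, the measured TCP pose, the force, the opening and the grip force at its end, in the units of the state.
- bot.state(): the state, without advancing time (a new reading comes with each control period).
- bot.capture(name): name is "side" or "top" or "wrist"; returns a dict with "image" (420x560x3 uint8, red, green, blue), "fovy" (degrees; the focal length in pixels is half the picture's height over the tangent of half this angle, whatever the lens; pixels are square), "cx", "cy" (the principal point, pixels), "T" (4x4, takes a point from camera to world coordinates); the wrist camera has in their place "hand_eye" (4x4, takes a point from camera to tool coordinates, whose origin is the TCP and whose axes are the flange's). Camera axes: x right, y down, z forward; pixel columns grow to the right and rows downward; lengths in m; the calibration is good to about 2 mm. The wrist camera is an equidistant fisheye: a pixel r from the principal point sees the ray r / f radians off the axis. A picture is of the moment at which its call begins: read the wrist's pose just before it. There is no depth.
- bot.finish_job(): hands the job in; it is judged then, once.
Trained networks look in the newest picture that a camera, given by its name, has taken for a name from the list of things; names that differ only in an ending like _2 or _b are one class to them, and where a whole thing is asked for, a point or a joint stands for the part that bears it (a point fixed in the world has none). Each returns a list of dicts, best first, with "confidence" (0 to 1); they miss things now and then, are a little off and sometimes report something else, mostly with a low value. They report only what shows in the picture. A call takes as long as a camera call.
- bot.find_in(camera, query): "position" ([x, y, z] in m, in the coordinates of the camera as it stood for that picture, good to about 4 mm: the middle of the surface that is visible of it).
The state is a dict: "t": time; "qpos": joint angles; "joint_velocities": joint speeds; "joint_torque": joint torques, N m; "ee_pos": TCP position; "tcp_rot": TCP orientation; "force": force on the tool from outside, world axes, zero at the start; "ft_torque": the same for the moment, N m; "width": finger opening in m; "gripper_force": force on a finger pad.
Only numpy, scipy, OpenCV 4.12 (cv2) and the standard library are available. Lean on these libraries where they do the work, as an engineer would, in place of code of your own. Each camera call takes 0.05 s, during which the arm holds its last target. There are 200 camera calls.

## Working session

There is one attempt and no reset: what is moved stays moved. The work goes in short steps, Python scripts to look and compute and a shell command to move; the robot and the scene stay as the last step left them, time stands still between calls to the robot, and variables do not carry over. Pictures are saved under pics/ and viewed, at most 10 in all, crops included, and the job is handed in when it is done.

```bash
mkdir -p pics
cat > h.py <<'E'
from bench import bot
import numpy as np, cv2
def look(cam,qs,fn=None):
    c=bot.capture(cam)
    if fn: cv2.imwrite('pics/'+fn,cv2.cvtColor(c['image'],cv2.COLOR_RGB2BGR))
    for q in qs:
        for r in bot.find_in(cam,q)[:3]:
            p=c['T']@np.r_[r['position'],1]
            print(cam,q,round(r['confidence'],2),(p[:3]*1000).round(0))
    return c
def proj(c,p):
    q=np.linalg.inv(c['T'])@np.r_[p,1]; f=210/np.tan(np.radians(c['fovy'])/2)
    return np.array([c['cx']+f*q[0]/q[2],c['cy']+f*q[1]/q[2]])
E
python3 - <<'E'
from h import *
s=bot.state();print(s['t'],s['ee_pos'],s['tcp_rot'],s['width'])
Q=['mixer','gate_centre','third_slot_end','roller_bottle','shift_lever','media_bottle','foil_beaker_a','filter_box']
for c in ('side','top'):
    d=look(c,Q,c+'1.png');print(d['fovy'],d['cx'],d['cy'],d['T'].round(3))
E
```

```text
0.0 [0.1558862  0.50096113 0.30333959] [ 1.50314489e-01  9.88638014e-01 -6.28964219e-04 -1.90400888e-04] 0.08532737100361815
side mixer 0.87 [657.  51.  78.]
side gate_centre 0.66 [655.  49.  81.]
side third_slot_end 0.69 [658.  48.  77.]
side roller_bottle 0.8 [660.  50.  84.]
side shift_lever 0.64 [594.  48. 182.]
side media_bottle 0.65 [573. 221.  84.]
side foil_beaker_a 0.66 [ 550. -181.   64.]
side filter_box 0.67 [752. 205.  45.]
45.92159779248184 282.45786502159183 199.75035644374194 [[-9.930e-01 -6.600e-02  1.030e-01  4.890e-01]
 [-1.220e-01  5.410e-01 -8.320e-01  1.078e+00]
 [-1.000e-03 -8.380e-01 -5.450e-01  7.910e-01]
 [ 0.000e+00  0.000e+00  0.000e+00  1.000e+00]]
top mixer 0.9 [654. -13.  90.]
top gate_centre 0.76 [655. -10.  88.]
top third_slot_end 0.75 [655. -12.  88.]
top roller_bottle 0.75 [658. -15.  91.]
top shift_lever 0.79 [596.  36. 198.]
top media_bottle 0.87 [572. 187. 105.]
top foil_beaker_a 0.93 [ 548. -194.   76.]
top foil_beaker_a 0.79 [ 446. -143.   78.]
top filter_box 0.89 [746. 180.  43.]
52.406789671201196 281.69197858904244 206.35076829479226 [[ 0.012 -0.983  0.181  0.434]
 [-1.    -0.011  0.009  0.041]
 [-0.006 -0.181 -0.983  1.064]
 [ 0.     0.     0.     1.   ]]
```

View pics/top1.png

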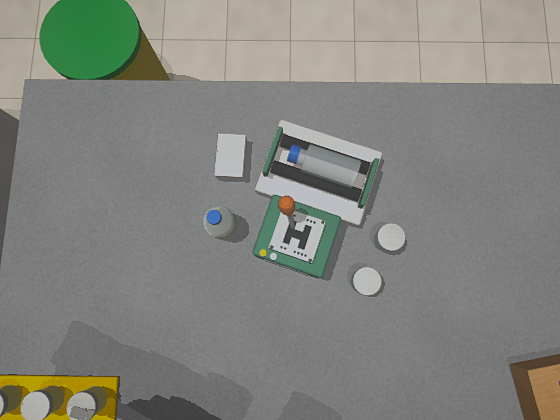

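View pics/side1.png

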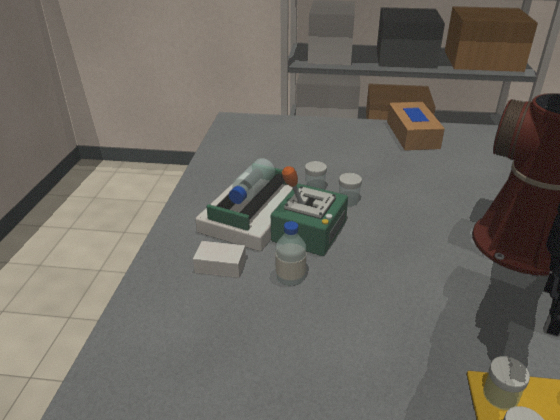

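The top view shows the mixer turned about 15–20° clockwise, with the knob at (287,204), forward-left, so in slot one. The gate plate is around (298,237). The side view agrees: the knob is at (289,177) and leans toward the rollers. Next I'll rectify the top view at plate height to get the mixer pose.

```bash
cat >> h.py <<'E'
def rect(c,x0,x1,y0,y1,z,s):  # s px per mm; image up = +x, left = +y
    W=int((y1-y0)*s);H=int((x1-x0)*s)
    src=np.float32([proj(c,np.array(p)/1000) for p in [(x1,y1,z),(x1,y0,z),(x0,y0,z),(x0,y1,z)]])
    M=cv2.getPerspectiveTransform(src,np.float32([[0,0],[W,0],[W,H],[0,H]]))
    return cv2.warpPerspective(c['image'],M,(W,H),flags=cv2.INTER_CUBIC)
E
python3 - <<'E'
from h import *
c=bot.capture('top')
x0,x1,y0,y1,s=400,860,-180,180,2
im=rect(c,x0,x1,y0,y1,99,s)
hsv=cv2.cvtColor(im,cv2.COLOR_RGB2HSV)
w=lambda p:(x1-p[1]/s,y1-p[0]/s)
def big(m,n):
    m=cv2.morphologyEx(m,cv2.MORPH_CLOSE,np.ones((25,25)))
    cs=sorted(cv2.findContours(m,cv2.RETR_EXTERNAL,cv2.CHAIN_APPROX_NONE)[0],key=cv2.contourArea)[::-1][:2]
    for k in cs:
        r=cv2.minAreaRect(k);print(n,'centre',np.round(w(r[0]),1),'size',np.round(np.array(r[1])/s,1),'ang',r[2])
        cv2.drawContours(im,[np.int32(cv2.boxPoints(r))],0,(255,0,0),1)
big(cv2.inRange(hsv,(0,0,170),(180,40,255)),'white')
im2=im.copy()
big(cv2.inRange(hsv,(60,80,30),(95,255,255)),'green')
# knob
hs=cv2.cvtColor(c['image'],cv2.COLOR_RGB2HSV);m=cv2.inRange(hs,(3,150,100),(15,255,255));mm=cv2.moments(m,True);print('knob px',mm['m10']/mm['m00'],mm['m01']/mm['m00'],mm['m00'])
cv2.imwrite('pics/r1.png',cv2.cvtColor(im[150:750],cv2.COLOR_RGB2BGR))
E
```

```text
white centre [634.3 -13.9] size [253.6  48.4] ang 18.391311645507812
white centre [768.7 -60.2] size [255.8  32.9] ang 18.097257614135742
green centre [545.6  15.3] size [164.8 147. ] ang 18.434947967529297
green centre [ 674.5 -153.1] size [ 16.  118.9] ang 21.13640022277832
knob px 285.5923566878981 202.28025477707007 157.0
```

View pics/r1.png

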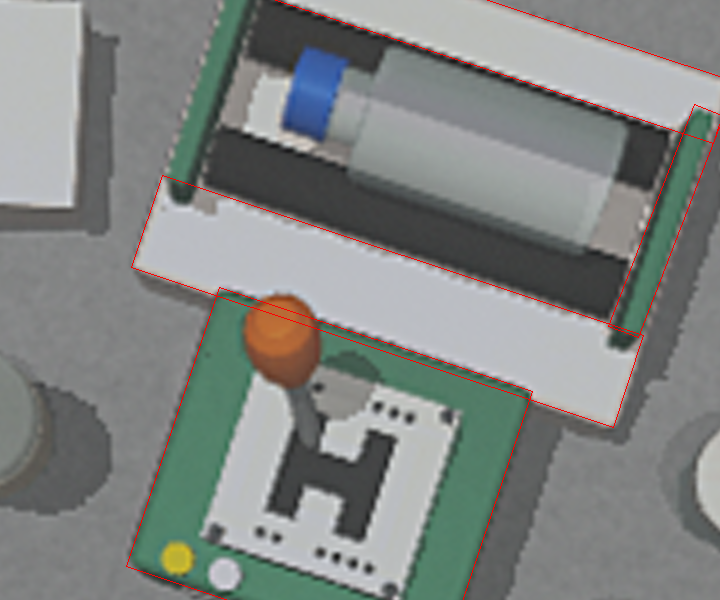

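Plate centre is about (548, 14), from the plate's screws and from the H. The gearbox rectangle agrees at (546, 15), with sizes 165x147 against a known 170x150. Mixer yaw is about -18.3°. Next, a lever-angle estimator that uses both fixed cameras.

```bash
cat >> h.py <<'E'
from scipy.optimize import least_squares
O=np.array([548,14,0.]);Y=np.radians(-18.3)
R=np.array([[np.cos(Y),-np.sin(Y),0],[np.sin(Y),np.cos(Y),0],[0,0,1]])
def m2w(p): return O+R@np.asarray(p,float)
def w2m(p): return R.T@(np.asarray(p,float)-O)
def knob(a,f): return np.array([165*np.sin(f),-165*np.sin(a)*np.cos(f),25+165*np.cos(a)*np.cos(f)])
th=np.arange(0,np.pi,.15)
E0=np.array([(18*np.sin(t)*np.cos(u),18*np.sin(t)*np.sin(u),26*np.cos(t)) for t in th for u in np.arange(0,6.28,.3)])
def body(a,f):
    k=knob(a,f);z=(k-[0,0,25])/165;x=np.cross([0,1,0],z);x/=np.linalg.norm(x);y=np.cross(z,x)
    return k+E0@np.array([x,y,z])
def lever(cams=('top','side'),fn=None):
    obs=[]
    for n in cams:
        c=bot.capture(n);hs=cv2.cvtColor(c['image'],cv2.COLOR_RGB2HSV)
        m=cv2.inRange(hs,(2,140,60),(17,255,255));roi=np.zeros_like(m)
        u,v=proj(c,m2w([0,0,180])/1000).astype(int);roi[v-50:v+50,u-50:u+50]=255;m&=roi
        k,l,st,ce=cv2.connectedComponentsWithStats(m)
        if k<2: print(n,'no knob');continue
        i=1+st[1:,4].argmax();x,y,w,h=st[i,:4];obs.append((c,np.array([x+w/2-.5,y+h/2-.5])));print(n,'bbox',st[i])
        if fn: cv2.imwrite('pics/'+n+fn,cv2.cvtColor(cv2.resize(c['image'][v-70:v+70,u-90:u+90],None,fx=4,fy=4),cv2.COLOR_RGB2BGR))
    def res(q):
        r=[]
        for c,o in obs:
            P=np.array([proj(c,m2w(p)/1000) for p in body(*q)]);r+=list((P.min(0)+P.max(0))/2-o)
        return np.array(r)
    s=least_squares(res,[0.01,.01]);k=knob(*s.x)
    print('a %.3f f %.3f'%tuple(s.x),'res px',s.fun.round(1),'knob mixer',k.round(0),'world',m2w(k).round(0));return s.x
def tip(tcp=None):
    s=bot.state();t=s['ee_pos']*1000;print('t',round(s['t'],2),'tcp world',t.round(1),'mixer',w2m(t).round(1),'F mixer',(R.T@s['force']).round(1));return t
def to(mx,my,tz):
    t=bot.state()['ee_pos']*1000;d=m2w([mx,my,tz])-t;print('rows to mixer',(mx,my,tz),(d/25).round(2))
E
python3 - <<'E'
from h import *
lever();tip();to(105,43,300);to(105,43,238)
E
```

```text
top bbox [279 196  15  18 189]
side bbox [282 167  15  15 144]
a -0.246 f 0.260 res px [1.1 0.2 0.3 2. ] knob mixer [ 42.  39. 180.] world [600.  38. 180.]
t 1.05 tcp world [156.1 501.3 303.9] mixer [-525.1  339.6  303.9] F mixer [0.6 0.4 0.3]
rows to mixer (105, 43, 300) [ 20.2  -19.18  -0.16]
rows to mixer (105, 43, 238) [ 20.2  -19.18  -2.64]
```

```bash
python3 -m pendant '[{"xyz":[1.1,-1.1,0.3],"turn":0},{"xyz":[2.2,-2.1,0.6],"turn":0},{"xyz":[3.3,-3.2,0.8],"turn":0},{"xyz":[4.4,-4.2,0.8],"turn":0},{"xyz":[5.5,-5.3,0.8],"turn":0},{"xyz":[6.6,-6.3,0.8],"turn":0},{"xyz":[7.8,-7.4,0.8],"turn":-0.1},{"xyz":[9,-8.5,0.8],"turn":-0.2}]' 0
python3 -m pendant '[{"xyz":[1.1,-1.1,0],"turn":0},{"xyz":[2.2,-2.1,0],"turn":0},{"xyz":[3.3,-3.2,0],"turn":0},{"xyz":[4.4,-4.2,0],"turn":0},{"xyz":[5.5,-5.3,0],"turn":0},{"xyz":[6.6,-6.3,0],"turn":0},{"xyz":[7.8,-7.4,0],"turn":0},{"xyz":[9,-8.5,0],"turn":0}]'
python3 -m pendant '[{"xyz":[0.8,-0.8,0],"turn":0},{"xyz":[1.5,-1.5,0],"turn":0},{"xyz":[2.2,-2.2,0],"turn":0},{"xyz":[2.2,-2.2,0],"turn":0}]'
python3 -c "
from h import *
tip();to(105,43,238)"
```

```text
t: 1.72
ee_pos: [0.3821, 0.2873, 0.3242]
tcp_rot: [0.159, 0.987, 0.0, 0.0]
force: [0.4, 0.2, 0.3]
width: -0.0
gripper_force: 0.0
t: 2.38
ee_pos: [0.6072, 0.0747, 0.324]
tcp_rot: [0.159, 0.987, 0.0, 0.0]
force: [1.1, 1.2, 0.8]
width: -0.0002
gripper_force: 0.0
t: 2.72
ee_pos: [0.6634, 0.0178, 0.3228]
tcp_rot: [0.161, 0.987, -0.0, 0.0]
force: [0.3, 0.4, -0.5]
width: 0.0
gripper_force: 0.0
t 2.72 tcp world [663.4  17.8 322.8] mixer [108.4  39.8 322.8] F mixer [ 0.1  0.4 -0.5]
rows to mixer (105, 43, 238) [-0.09  0.16 -3.39]
```

```bash
python3 -m pendant '[{"xyz":[-0.1,0.15,-1.4],"turn":0},{"xyz":[-0.1,0.15,-2.6],"turn":0},{"xyz":[-0.1,0.15,-3.4],"turn":0},{"xyz":[-0.1,0.15,-3.4],"turn":0}]'
python3 -m pendant '[{"xyz":[-0.4,0.13,0],"turn":0},{"xyz":[-0.75,0.25,0],"turn":0},{"xyz":[-1.05,0.35,0],"turn":0},{"xyz":[-1.25,0.41,0],"turn":0},{"xyz":[-1.5,0.5,0],"turn":0},{"xyz":[-1.75,0.58,0],"turn":0},{"xyz":[-2.0,0.66,0],"turn":0},{"xyz":[-2.2,0.73,0],"turn":0}]'
python3 -c "
from h import *
tip();lever(fn='_a.png');to(29,43,238)"
```

```text
t: 3.05
ee_pos: [0.656, 0.0255, 0.2342]
tcp_rot: [0.159, 0.987, -0.0, -0.004]
force: [-0.6, -0.8, -0.9]
width: 0.0001
gripper_force: 0.0
t: 3.72
ee_pos: [0.6032, 0.0434, 0.2393]
tcp_rot: [0.159, 0.987, 0.0, 0.0]
force: [2.9, -1.1, 2.0]
width: -0.0002
gripper_force: 1.5
t 3.72 tcp world [603.2  43.4 239.3] mixer [ 43.2  45.3 239.3] F mixer [ 3.1 -0.1  2. ]
top bbox [ 248  203   70   76 3107]
side bbox [293 168  13  17 150]
a -0.191 f -0.075 res px [ -0.5 -10.6  12.4   0.9] knob mixer [-12.  31. 187.] world [546.  47. 187.]
rows to mixer (29, 43, 238) [-0.55  0.09 -0.04]
```

View pics/side_a.png

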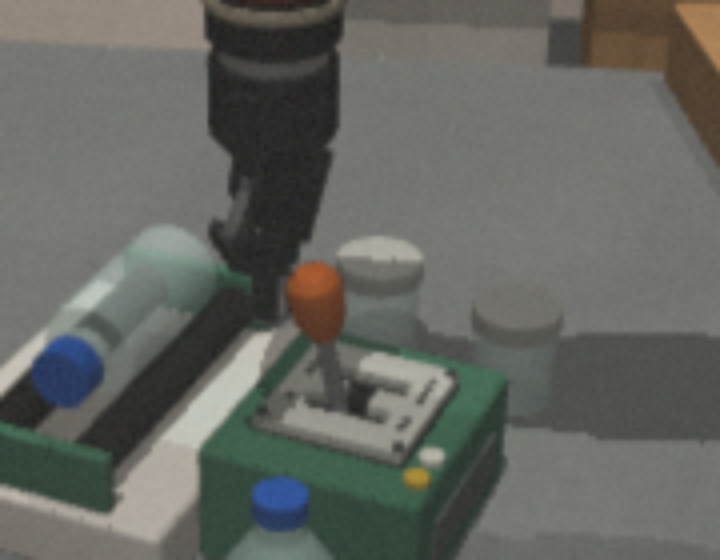

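```bash
python3 -c "
from h import *
lever(('side',))"
```

```text
side bbox [293 168  13  18 163]
a -0.238 f 0.102 res px [0. 0.] knob mixer [ 17.  39. 185.] world [576.  46. 185.]
```

The knob is at about (315,300) in the crop, upright against the fingers, with the lever still slightly forward (f≈0.1). The finger-to-knob offset is about 26 mm, so I'll push roughly 16 mm more.

```bash
python3 -m pendant '[{"xyz":[-0.2,0.07,0],"turn":0},{"xyz":[-0.4,0.13,0],"turn":0},{"xyz":[-0.6,0.2,0],"turn":0},{"xyz":[-0.6,0.2,0],"turn":0}]'
python3 -c "
from h import *
tip();lever(('side',))"
```

```text
t: 4.2
ee_pos: [0.5874, 0.0486, 0.2388]
tcp_rot: [0.159, 0.987, -0.0, -0.001]
force: [1.9, -0.8, 0.7]
width: -0.0004
gripper_force: 1.0
t 4.2 tcp world [587.4  48.6 238.8] mixer [ 26.6  45.3 238.8] F mixer [ 2.  -0.1  0.7]
side bbox [299 169  13  19 148]
a -0.245 f 0.003 res px [0. 0.] knob mixer [  0.  40. 185.] world [561.  52. 185.]
```

```bash
python3 -m pendant '[{"xyz":[1.06,-0.35,0],"turn":0},{"xyz":[1.65,1.4,0],"turn":0},{"xyz":[1.65,1.43,0],"turn":0},{"xyz":[0.6,1.8,0],"turn":0},{"xyz":[-0.43,2.12,0],"turn":0},{"xyz":[-0.43,2.12,0],"turn":0}]'
python3 -c "
from h import *
tip();lever(('side',));lever(('top',),fn='_b.png');to(0,92,238)"
```

```text
t: 4.75
ee_pos: [0.5728, 0.1028, 0.2377]
tcp_rot: [0.158, 0.987, -0.0, -0.003]
force: [1.7, 0.7, 0.4]
width: 0.0
gripper_force: 0.0
t 4.75 tcp world [572.8 102.8 237.7] mixer [ -4.3  92.1 237.7] F mixer [1.4 1.2 0.4]
side bbox [307 171   5  10  21]
a -0.175 f -0.031 res px [0. 0.] knob mixer [ -5.  29. 187.] world [552.  43. 187.]
top bbox [248 261   7  18  75]
a -0.594 f -0.720 res px [ 0. -0.] knob mixer [-109.   69.  128.] world [467. 114. 128.]
rows to mixer (0, 92, 238) [ 0.   -0.01 -0.03]
```

View pics/top_b.png

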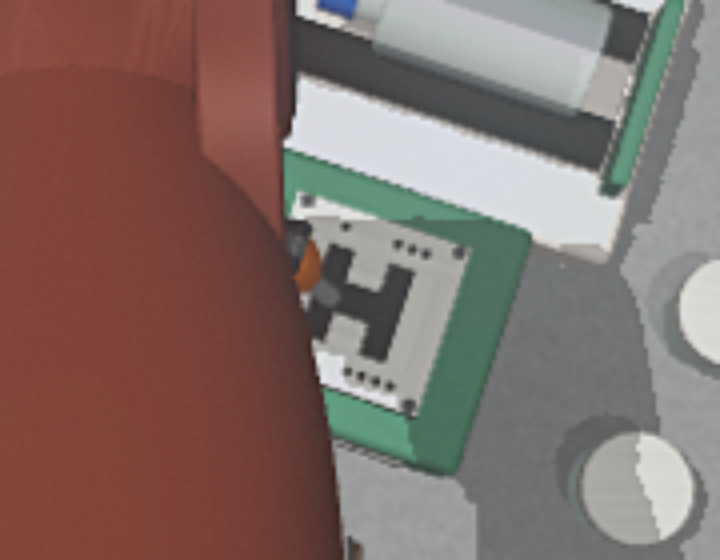

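The stick at (323,290) is level with the cross lane at the left, so the alignment is confirmed. Next I push right.

```bash
python3 -m pendant '[{"xyz":[-0.13,-0.38,0],"turn":0},{"xyz":[-0.25,-0.76,0],"turn":0},{"xyz":[-0.38,-1.14,0],"turn":0},{"xyz":[-0.5,-1.5,0],"turn":0},{"xyz":[-0.63,-1.9,0],"turn":0},{"xyz":[-0.75,-2.27,0],"turn":0},{"xyz":[-0.88,-2.66,0],"turn":0},{"xyz":[-1.0,-3.0,0],"turn":0}]'
python3 -c "
from h import *
tip();lever(('side',),fn='_c.png');tip()"
```

```text
t: 5.52
ee_pos: [0.5554, 0.0245, 0.2426]
tcp_rot: [0.159, 0.987, 0.0, 0.004]
force: [0.5, 2.2, 16.2]
width: 0.0001
gripper_force: 7.4
t 5.52 tcp world [555.4  24.5 242.6] mixer [  3.7  12.2 242.6] F mixer [-0.2  2.3 16.2]
side bbox [314 159   7  17  47]
a 0.095 f -0.048 res px [0. 0.] knob mixer [ -8. -16. 189.] world [536.   2. 189.]
t 5.57 tcp world [554.6  23.2 242. ] mixer [  3.4  10.8 242. ] F mixer [-0.3 -0.  23.2]
```

View pics/side_c.png

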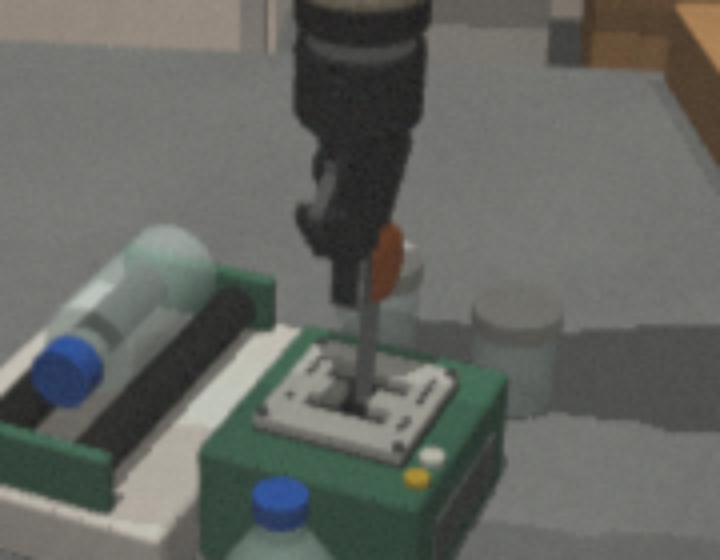

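The side view shows the lever upright in the middle of the lane, with the knob at (388,262) behind the fingers. The 23 N upward force means the finger knuckles are riding on the knob's top, so I'll raise the tool before continuing.

```bash
python3 -m pendant '[{"xyz":[0.05,0.15,0.3],"turn":0},{"xyz":[0.1,0.3,0.6],"turn":0},{"xyz":[0.1,0.3,0.6],"turn":0}]'
python3 -c "
from h import *
tip();lever(('side',))"
```

```text
t: 5.82
ee_pos: [0.5562, 0.0334, 0.2553]
tcp_rot: [0.159, 0.987, 0.0, 0.001]
force: [0.5, -0.2, -0.6]
width: 0.0001
gripper_force: 0.0
t 5.82 tcp world [556.2  33.4 255.3] mixer [  1.7  21.  255.3] F mixer [ 0.6 -0.  -0.6]
side bbox [314 156   7  13  55]
a 0.333 f 0.043 res px [0. 0.] knob mixer [  7. -54. 181.] world [538. -39. 181.]
```

```bash
python3 -m pendant '[{"xyz":[-0.1,-0.3,0],"turn":0},{"xyz":[-0.2,-0.6,0],"turn":0},{"xyz":[-0.3,-0.9,0],"turn":0},{"xyz":[-0.3,-0.9,0],"turn":0}]'
python3 -c "
from h import *
tip();lever(('side',));lever(('top',),fn='_d.png')"
```

```text
t: 6.2
ee_pos: [0.5471, 0.0099, 0.2534]
tcp_rot: [0.159, 0.987, -0.0, -0.001]
force: [1.4, 1.1, -1.1]
width: -0.0
gripper_force: 0.8
t 6.2 tcp world [547.1   9.9 253.4] mixer [  0.4  -4.2 253.4] F mixer [ 1.   1.5 -1.1]
side bbox [318 156   5  15  36]
a 0.304 f -0.017 res px [-0.  0.] knob mixer [ -3. -49. 182.] world [530. -32. 182.]
top bbox [ 280  185   67   94 2753]
a 0.184 f 0.032 res px [0. 0.] knob mixer [  5. -30. 187.] world [543. -16. 187.]
```

View pics/top_d.png

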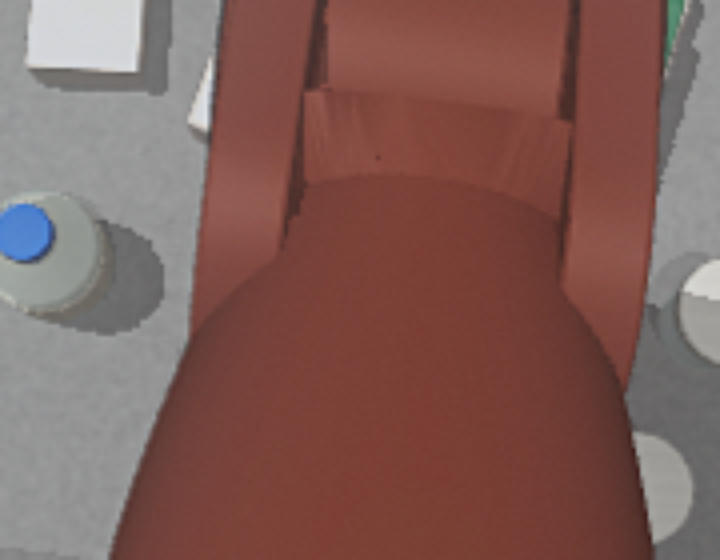

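```bash
python3 -m pendant '[{"xyz":[-0.04,-0.1,0],"turn":0},{"xyz":[-0.07,-0.2,0],"turn":0},{"xyz":[-0.07,-0.2,0],"turn":0}]'
python3 -c "
from h import *
tip()"
```

```text
t: 6.55
ee_pos: [0.5459, 0.0061, 0.2538]
tcp_rot: [0.159, 0.987, 0.0, -0.0]
force: [0.3, 1.5, -1.3]
width: 0.0003
gripper_force: 1.0
t 6.55 tcp world [545.9   6.1 253.8] mixer [  0.5  -8.1 253.8] F mixer [-0.1  1.6 -1.3]
```

```bash
python3 -m pendant '[{"xyz":[-0.03,-0.1,0],"turn":0},{"xyz":[-0.03,-0.1,0],"turn":0}]'
python3 -c "
from h import *
tip();lever(('side',),fn='_e.png')"
```

```text
t: 6.72
ee_pos: [0.5452, 0.0036, 0.2539]
tcp_rot: [0.159, 0.987, 0.0, -0.0]
force: [1.0, 2.3, -0.6]
width: 0.0001
gripper_force: 1.1
t 6.72 tcp world [545.2   3.6 253.9] mixer [  0.6 -10.7 253.9] F mixer [ 0.2  2.5 -0.6]
side bbox [319 156   5  11  32]
a 0.511 f 0.039 res px [-0.1  0.6] knob mixer [  6. -81. 169.] world [529. -65. 169.]
```

```bash
python3 -m pendant '[{"xyz":[0.25,0.76,0],"turn":0},{"xyz":[0.2,0.8,0],"turn":0},{"xyz":[-1.1,1.2,0],"turn":0},{"xyz":[-2.03,1.51,0],"turn":0},{"xyz":[-2.5,0.5,0],"turn":0},{"xyz":[-2.68,-0.46,0],"turn":0},{"xyz":[-2.68,-0.46,-0.5],"turn":0},{"xyz":[-2.68,-0.46,-0.5],"turn":0}]'
python3 -c "
from h import *
tip();lever(('side',),fn='_f.png');to(-29,-43,242);to(20,-43,242)"
```

```text
t: 7.43
ee_pos: [0.4773, -0.0087, 0.2404]
tcp_rot: [0.16, 0.987, -0.0, -0.001]
force: [0.0, 0.6, -1.0]
width: -0.0
gripper_force: 0.0
t 7.43 tcp world [477.3  -8.7 240.4] mixer [-60.  -43.8 240.4] F mixer [-0.2  0.6 -1. ]
side bbox [312 154  13  20 193]
a 0.247 f -0.005 res px [0. 0.] knob mixer [ -1. -40. 185.] world [535. -24. 185.]
rows to mixer (-29, -43, 242) [ 1.17 -0.38  0.04]
rows to mixer (20, -43, 242) [ 3.04 -1.    0.04]
```

View pics/side_f.png

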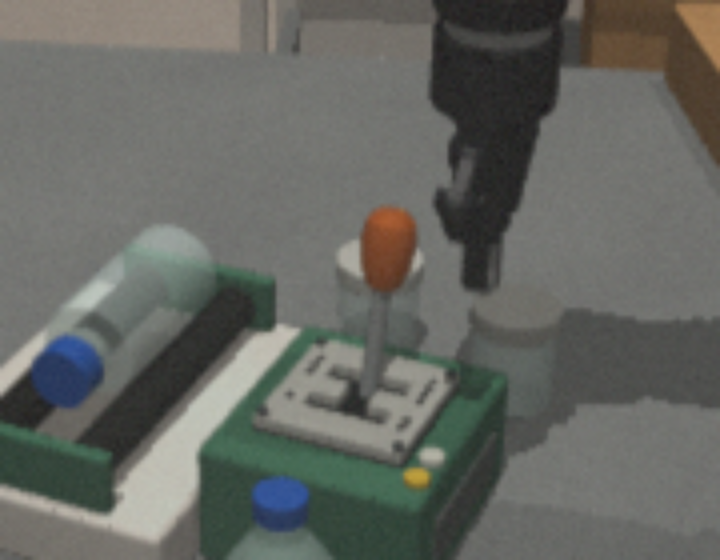

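The side view shows the knob free at (388,250), with the lever at the right end of the cross lane: a≈0.25, f≈0. The fingers are in front of it, clear. Next I push forward.

```bash
python3 -m pendant '[{"xyz":[0.4,-0.13,0],"turn":0},{"xyz":[0.8,-0.26,0],"turn":0},{"xyz":[1.1,-0.36,0],"turn":0},{"xyz":[1.4,-0.46,0],"turn":0},{"xyz":[1.75,-0.58,0],"turn":0},{"xyz":[2.1,-0.7,0],"turn":0},{"xyz":[2.45,-0.81,0],"turn":0},{"xyz":[2.66,-0.88,0],"turn":0}]'
python3 -c "
from h import *
tip();lever(('side',));tip()"
```

```text
t: 8.15
ee_pos: [0.5455, -0.0299, 0.241]
tcp_rot: [0.159, 0.987, 0.0, -0.0]
force: [-2.8, 0.9, -2.7]
width: 0.0002
gripper_force: 1.5
t 8.15 tcp world [545.5 -29.9 241. ] mixer [ 11.4 -42.4 241. ] F mixer [-3.  -0.  -2.7]
side bbox [297 153  12  20 167]
a 0.215 f 0.239 res px [-0.  0.] knob mixer [ 39. -34. 182.] world [574. -31. 182.]
t 8.2 tcp world [546.1 -30.2 241. ] mixer [ 12.1 -42.5 241. ] F mixer [-2.  -0.  -0.7]
```

Moving smoothly at about 3 N. I'll continue in small steps to the stop.

```bash
python3 -m pendant '[{"xyz":[0.15,-0.05,0],"turn":0},{"xyz":[0.3,-0.1,0],"turn":0},{"xyz":[0.3,-0.1,0],"turn":0}]'
python3 -c "
from h import *
tip();lever(('side',))"
```

```text
t: 8.45
ee_pos: [0.5527, -0.0325, 0.2413]
tcp_rot: [0.159, 0.987, -0.0, -0.0]
force: [-3.1, 1.5, -1.9]
width: -0.0002
gripper_force: 1.2
t 8.45 tcp world [552.7 -32.5 241.3] mixer [ 19.  -42.6 241.3] F mixer [-3.4  0.4 -1.9]
side bbox [294 153  12  20 178]
a 0.229 f 0.295 res px [0. 0.] knob mixer [ 48. -36. 179.] world [582. -35. 179.]
```

```bash
python3 -m pendant '[{"xyz":[0.1,-0.03,0],"turn":0},{"xyz":[0.1,-0.03,0],"turn":0}]'
python3 -m pendant '[{"xyz":[0.08,-0.03,0],"turn":0},{"xyz":[0.08,-0.03,0],"turn":0}]'
python3 -c "
from h import *
tip();lever(('side',))"
```

```text
t: 8.67
ee_pos: [0.555, -0.0331, 0.2415]
tcp_rot: [0.159, 0.987, -0.0, 0.0]
force: [-2.9, -0.5, -1.2]
width: 0.0003
gripper_force: 1.2
t: 8.83
ee_pos: [0.5569, -0.0338, 0.2415]
tcp_rot: [0.159, 0.987, -0.0, 0.0]
force: [-3.1, 0.3, -1.3]
width: -0.0001
gripper_force: 1.4
t 8.83 tcp world [556.9 -33.8 241.5] mixer [ 23.5 -42.6 241.5] F mixer [-3.1 -0.7 -1.3]
side bbox [293 153  12  20 169]
a 0.238 f 0.316 res px [-0.  0.] knob mixer [ 51. -37. 177.] world [585. -37. 177.]
```

```bash
for i in 1 2; do python3 -m pendant '[{"xyz":[0.08,-0.03,0],"turn":0},{"xyz":[0.08,-0.03,0],"turn":0}]' | grep -E "ee_pos|^force"; done
python3 -c "
from h import *
tip();lever(('side',))"
```

```text
ee_pos: [0.5586, -0.0344, 0.2413]
force: [-4.5, 1.1, 0.2]
ee_pos: [0.5602, -0.035, 0.241]
force: [-6.6, 1.2, -0.9]
t 9.22 tcp world [560.2 -35.  241. ] mixer [ 27.  -42.7 241. ] F mixer [-6.6 -1.  -0.9]
side bbox [292 153  12  20 167]
a 0.251 f 0.339 res px [0. 0.] knob mixer [ 55. -39. 176.] world [588. -40. 176.]
```

```bash
python3 -m pendant '[{"xyz":[0.08,-0.03,0],"turn":0},{"xyz":[0.08,-0.03,0],"turn":0}]' | grep -E "ee_pos|^force"
python3 -m pendant '[{"xyz":[-0.5,0.17,0],"turn":0},{"xyz":[-1.5,0.5,0],"turn":0},{"xyz":[-2.5,0.8,0.5],"turn":0},{"xyz":[-3.5,1.2,1.5],"turn":0},{"xyz":[-4.5,2,2.5],"turn":0},{"xyz":[-5.2,3.2,3],"turn":0},{"xyz":[-5.9,4.5,3],"turn":0},{"xyz":[-6.5,5.8,3],"turn":0}]'
python3 -m pendant '[{"xyz":[-0.6,1.3,0],"turn":0},{"xyz":[-1.2,2.6,0],"turn":0},{"xyz":[-1.8,3.9,0],"turn":0},{"xyz":[-2.4,5.2,0],"turn":0},{"xyz":[-3.0,6.5,0],"turn":0},{"xyz":[-3.0,6.5,0],"turn":0},{"xyz":[-3.0,6.5,0],"turn":0}]'
python3 -c "
from h import *
tip();lever(fn='_g.png');look('top',['media_bottle','foil_beaker_a','filter_box'])" | head -30
```

```text
ee_pos: [0.5617, -0.0356, 0.2408]
force: [-7.9, 2.7, -1.8]
t: 10.1
ee_pos: [0.4006, 0.1099, 0.3182]
tcp_rot: [0.16, 0.987, 0.001, 0.003]
force: [1.3, 0.6, -0.1]
width: -0.0001
gripper_force: 0.0
t: 10.68
ee_pos: [0.3251, 0.2733, 0.3169]
tcp_rot: [0.157, 0.988, 0.001, 0.001]
force: [-0.3, -0.3, -0.4]
width: -0.0002
gripper_force: 0.0
t 10.68 tcp world [325.1 273.3 316.9] mixer [-293.   176.2  316.9] F mixer [-0.2 -0.4 -0.4]
top bbox [315 204  18  17 228]
side bbox [292 153  13  20 190]
a 0.249 f 0.328 res px [-0.  -0.   0.  -0.1] knob mixer [ 53. -38. 176.] world [586. -39. 176.]
top media_bottle 0.77 [572. 189. 106.]
top media_bottle 0.3 [658. -13.  90.]
top media_bottle 0.18 [743. 181.  43.]
top foil_beaker_a 0.96 [ 543. -196.   77.]
top foil_beaker_a 0.93 [ 444. -143.   80.]
top foil_beaker_a 0.61 [655. -11.  89.]
top filter_box 0.74 [743. 182.  44.]
```

View pics/top_g.png

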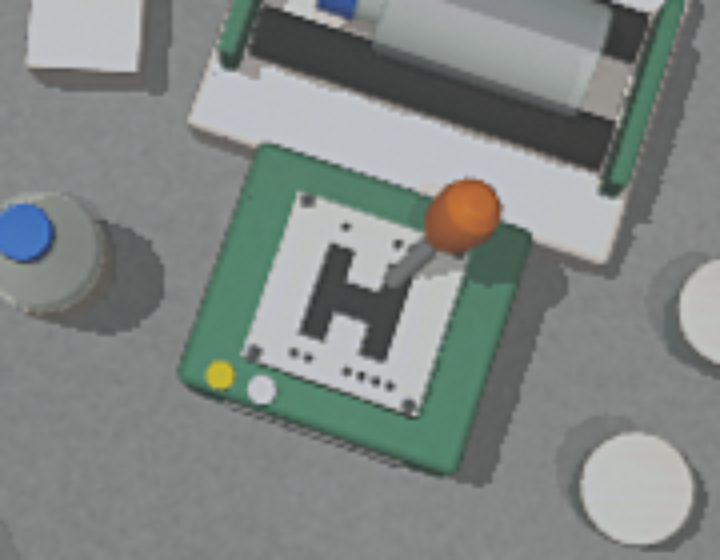

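The top view shows the knob at (465,215) and the stick at (400,275), at the far end of the three-dot slot. The fit gives a≈0.25 and f≈0.33 (home, with residuals near 0). The bystanders haven't moved beyond measurement noise and the hand is clear.

```bash
python3 -c "
from bench import bot
print(bot.finish_job())"
```

```text
the job is handed in; nothing more can be done
None
```

The lever is home in the third slot (camera estimate: fore about 0.33 rad against the 0.305 stop, across about 0.25 rad), the bystanders are within measurement noise of where they stood, the hand is clear, and the job was handed in after about 11 s of robot time; the hand-in returned no verdict.

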